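# Weigh the jar on the beam scale and arrest it again

### The job

Weigh the lidded jar that stands on the pan of the beam scale: swing the arrest lever right over to free the beam and let it tip, then, only while the beam is free, slide the brass weight outwards along it until the free beam floats level on its own with your hand off it. Then swing the arrest lever fully back so that the beam is locked level again, leaving the weight where it balanced, the jar on its pan and the measuring cup, ramekin and spoon around the scale where they are.

Things in the scene. Friction and masses are not known exactly. Their poses are not given: they have to be found in the camera images.
- scale: Fixed bench scale, white base 28 mm high. Origin on the counter under the beam's pivot (pivot 125 mm up). Its y runs along the beam towards the pan, z up, -x is the front. Base x -55..55, y -250..150; front lug x -145..-45, y -140..0, with lever cheeks 60 mm high. Two pillar cheeks at the pivot (x within 25, y within 22) reach 145 mm.
- beam (a joint): Tilt of the hinged beam (rad): 0 level, positive = pan side down; stops at +-0.12. Arrested at 0 at the start; freed, it tips pan side down as the jar (0.42 to 0.60 kg, unknown) outweighs the brass weight. Free, it settles in about 1 s, and its resting tilt falls by about 0.003 rad per mm that the brass weight slides outwards, unless against a stop.
- beam_tip (a point): End of the beam's thin pointer, 233 mm from the pivot on the scale's -y side, 125 mm up when level. The beam is a steel bar 10 mm wide and 22 mm high from y -200 to 130. An upright index plate beside the pointer (robot's side, 26 mm wide, top 161 mm up) bears a black level mark. Two black pads under the beam, 70 mm either side of the pivot, hold it level while arrested.
- arrest (a joint): Arrest lever (rad): 0 = arrested (start; leans 0.45 rad towards the scale's +y, the pan side), 0.9 = released (leans 0.45 rad towards -y); hard stops at both. Hinge at x -115, y -70, z 45 mm of the scale, along its x. Stays where it is left; takes 3 to 6 N at the rod. It lowers the pads under the beam by 14 mm; the beam is wholly free beyond about 0.72 rad.
- arrest_knob (a point): Centre of the black ball (26 mm across) on the end of the arrest lever, 100 mm from its hinge; the rod below it is 12 mm thick. About 135 mm above the counter at both ends of its swing, 145 mm when upright.
- poise (a joint): Position of the brass sliding weight along the beam (m): 0 = innermost, 55 mm from the pivot on the -y side; grows outwards (away from the pan) to 0.115. Starts parked between 0 and 0.012; the balance lies somewhere between 0.035 and 0.11. It slides with about 1.2 N of friction and stays where it is left, also on the tilted beam.
- poise_mid (a point): On the axis of the brass weight, 40 mm below its top and 30 mm above the beam's centre line. The weight is an upright cylinder 36 mm in diameter and 80 mm tall, riding on the beam; its top is 195 mm above the counter when the beam is level. It rises and falls with the beam, by up to 20 mm at its outer end.
- pan (a point): Centre of the pan's floor, 145 mm above the counter when level, 120 mm from the pivot on the scale's +y side. Steel pan 115 mm in diameter with a rim 10 mm high.
- jar_mid (a point): Centre of the lidded white jar (loose, 72 mm in diameter, 110 mm tall, top about 255 mm above the counter), standing in the pan. z is its upright axis. Not to be touched.
- measuring_cup: Bystander: cream measuring cup with flat handle, 64 mm wide, 40 mm high, handle along its y to 115 mm from the origin (under the cup's centre). In front of the pan.
- ramekin: Bystander: white ramekin 84 mm wide, 45 mm high, in front of the outer end of the beam; origin under its centre.
- wooden_spoon: Bystander: wooden spoon 240 mm long lying on the counter behind the scale; origin under its middle.
Things that resemble listed ones, but are neither listed nor needed, are in the scene too. What is shaped like the part that bears jar_mid but red is not meant.

How it is judged (in metres and radians):
On the way, in this order (a step that is already met when the one before it is completed fails the run):
1. the arrest lever is swung over and the freed beam tips (value of joint arrest above 0.72 rad and (value of joint beam above 0.06 rad or value of joint beam below -0.06 rad)), for 0.2 s.
2. with the lever released and the robot touching nothing, the beam rests level (within 0.035 rad) (value of joint arrest above 0.72 rad and value of joint beam between -0.035 and 0.035 rad and velocity of joint beam between -0.05 and 0.05 rad/s and contact force between each of the fingers, the arm and anything else below 0.2 N), for 0.5 s.
3. the arrest lever is back home (value of joint arrest below 0.1 rad), for 0.2 s.
At the end, for the whole second after the job is handed in: After the free beam rested level (0.035 rad) untouched for 0.5 s: arrest lever within 0.1 rad of its arrested stop, beam still and level within 0.03 rad, brass weight over 30 mm out from its innermost place, jar upright within 30 mm of the pan's centre (value of joint arrest below 0.1 rad and value of joint beam between -0.03 and 0.03 rad and value of joint poise above 0.03 m and velocity of joint beam between -0.05 and 0.05 rad/s and angle between jar_mid's own z axis and vertical below 0.15 rad and horizontal distance between jar_mid and pan below 0.03 m).
It fails at once if the jar is tipped or pushed off its place on the pan (angle between jar_mid's own z axis and vertical above 0.4 rad or horizontal distance between jar_mid and pan above 0.045 m).
It fails at once if the brass weight is slid along while the beam is arrested (value of joint arrest below 0.1 rad and (velocity of joint poise above 0.02 m/s or velocity of joint poise below -0.02 m/s)).
It fails at once if a thing standing around the scale is displaced by more than 40 mm (distance of any of measuring_cup, ramekin, wooden_spoon from where it was at the start of the episode above 0.04 m).
It also fails if it takes over 67 s, if anything falls off the work surface, if the arm or the gripper's body presses on something with over 40 N, if the wrist force passes 120 N, or if a joint passes its speed limit or range.

### The arm

A 6-joint arm with a two-finger parallel gripper is mounted at the origin on the work surface. World frame = base frame: x ahead of the robot, y to its left, z up, the work surface at z = 0. Lengths are in mm, angles in rad, forces in N, time in s.
With the tool pointing down it reaches from about 275 to 850 mm from the base axis. Payload 5.2 kg.
Tool frame: the origin (TCP) lies between the finger pads; the fingertips stand 25 mm ahead of it and the grasp point (between the pads) lies 6 mm ahead of it; z points along the fingers, x is the direction in which the jaws open and shut, and the axes are right-handed (so a half turn about z gives the same grasp; the last joint's range is limited). The gripper opens to 85 mm and grips with 20 to 120 N. Pads are 22 mm wide; open, the fingers measure 114 mm over their backs; the gripper's body (76 mm by 85 mm) begins 54 mm behind the grasp point. The pads swing forward as they close: fully open they stand 13 mm farther back than shut.
Start: joints at [-1.387, 0.259, 1.535, -0, 1.348, -0.203], TCP at [207.495, -509.363, 256.31] pointing down, gripper open.
Joint ranges: [-3.14, 3.14], [-0.91, 2.08], [0.19, 2.58], [-1.22, 4.36], [0.22, 2.71], [-3.12, 3.12]. Speed limits (rad/s): [2.57, 2.57, 3.14, 3.14, 3.14, 3.14].

### API

Orientations are given as a rotation vector (axis times angle).
In Python, from station import env gives the robot as it stands.
- The arm moves only by the tool carry_out, never from a script. Its argument "rows" is one flat list of numbers, 7 for each row, row after row: the turn, a rotation vector about the tool's x, y, z in degrees, then the shift along the tool's x, y, z in m, then the finger opening in m, from 0 to 0.0854. In form: [ax, ay, az, x, y, z, grip, ax, ay, az, x, y, z, grip, ...]. A call has 1 to 5 rows; each row shifts and turns the commanded pose from where the row before left it, along the tool's axes as they then stand; what a row does not reach is not made up. A row lasts 1/10 s, in which the tool goes at most 50 mm and 8.59 degrees, less where a joint would pass 70% of its speed; a pose out of reach is approached as far as the arm can. A call with a gripper value outside its range is refused whole. The fingers move at their own pace and stop on an object; "grip_force" is the grip in N (left out, the last holds). Time passes only in rows, so rows that do not move let the fingers close. It gives the time, the measured TCP pose, the force and the opening at its end, in the units of the state.
- env.observe(): the state, without advancing time (a new reading comes with each control period).
- env.grab_frame(name): name is "scene" or "side" or "wrist"; returns (picture, depth): 480x640x3 uint8, red, green, blue; 480x640 float32, mm along the optical axis (not along the pixel's ray), 0 where there is no reading.
- env.get_calibration(name): a dict with "fx", "fy", "cx", "cy" (pixels), "dist" ([k1, k2, p1, p2, k3] as OpenCV has them; the pictures are not rectified), "eye" and "orientation" of the camera in the world; the wrist camera has in their place "T_tool_cam" (4x4, takes a point from camera to tool coordinates, whose origin is the TCP and whose axes are the tool frame's). Camera axes: x right, y down, z forward; pixel columns grow to the right and rows downward; lengths in mm; the calibration is good to about 2 mm. A picture is of the moment at which its call begins: read the wrist's pose just before it. get_calibration takes no time and is no camera call.
- env.hand_in(): hands the job in, once; it reports no verdict.
The state is a dict: "time": time; "joint_pos": joint angles; "dq": joint speeds; "tau": joint torques, N m; "tcp_pos": TCP position; "eef_rot": TCP orientation; "contact_force": force on the tool from outside, world axes, zero at the start; "wrist_torque": the same for the moment, N m; "opening": finger opening in mm.
Only numpy, scipy, OpenCV 4.12 (cv2) and the standard library are available. Lean on these libraries where they do the work, as an engineer would, in place of code of your own. Each camera call takes 0.05 s, during which the arm holds its last target. There are 200 camera calls.

## Working session

There is one attempt and no reset: what is moved stays moved. The work goes in short steps, Python scripts to look and compute and a tool call to move; the robot and the scene stay as the last step left them, time stands still between calls to the robot, and variables do not carry over. Pictures are saved under pics/ and viewed, about 8 in all and at most 12, crops included, and the job is handed in when it is done.

Besides the shell and the picture viewer there is one more tool, called after ">>>" as name(argument=value, ...) on one line, values as JSON. carry_out: Moves the arm, as the interface text tells. Its arguments: {"type":"object","properties":{"rows":{"type":"array","items":{"type":"number"}},"grip_force":{"type":"number"}},"required":["rows"]}

```bash
ls; mkdir -p pics; python3 - <<'E'
from station import env
import cv2,numpy as np
s=env.observe(); print({k:np.round(v,3) for k,v in s.items()})
for n in("scene","side"):
    im,d=env.grab_frame(n); cv2.imwrite(f"pics/{n}0.png",im[:,:,::-1]); np.save(f"pics/{n}0.npy",d)
    print(n,env.get_calibration(n))
print(env.get_calibration("wrist"))
E
```

```text
pics
{'time': np.float64(0.0), 'joint_pos': array([-1.387,  0.259,  1.536, -0.   ,  1.348, -0.203]), 'dq': array([ 0.001,  0.001, -0.003, -0.002,  0.001, -0.001]), 'tau': array([-2.0000e-03, -4.4604e+01, -2.9057e+01, -0.0000e+00,  1.2000e-02,
        0.0000e+00]), 'tcp_pos': array([ 207.41 , -508.854,  255.449]), 'eef_rot': array([-2.606e+00,  1.752e+00,  2.000e-03]), 'contact_force': array([-0.153,  0.217,  0.132]), 'wrist_torque': array([-0.029, -0.024, -0.029]), 'opening': np.float64(85.922)}
scene {'fx': 454.95428870817113, 'fy': 454.95428870817113, 'cx': 321.5316054548821, 'cy': 235.06915666404552, 'dist': array([0.0398742, 0.       , 0.       , 0.       , 0.       ]), 'eye': array([ 847.32561234, -337.5589931 ,  641.85685122]), 'orientation': array([-2.29867939, -0.7890786 ,  0.2950122 ])}
side {'fx': 510.6748201467237, 'fy': 510.6748201467237, 'cx': 324.36782601339223, 'cy': 245.44015437394876, 'dist': array([0.04986965, 0.        , 0.        , 0.        , 0.        ]), 'eye': array([ 547.11807012, -522.39987596,  664.72847043]), 'orientation': array([-2.32226648,  0.01618806, -0.02630085])}
{'fx': 331.67131618587246, 'fy': 331.67131618587246, 'cx': 312.60949245711845, 'cy': 234.07897001978705, 'dist': array([-0.03469964,  0.        ,  0.        ,  0.        ,  0.        ]), 'T_tool_cam': array([[ 9.99999994e-01, -1.07233992e-04, -3.60777548e-05,
        -1.69088090e-01],
       [ 1.13015347e-04,  9.61733411e-01,  2.73986922e-01,
        -6.83220159e+01],
       [ 5.31647081e-06, -2.73986924e-01,  9.61733417e-01,
        -1.17406904e+02],
       [ 0.00000000e+00,  0.00000000e+00,  0.00000000e+00,
         1.00000000e+00]])}
```

View pics/scene0.png

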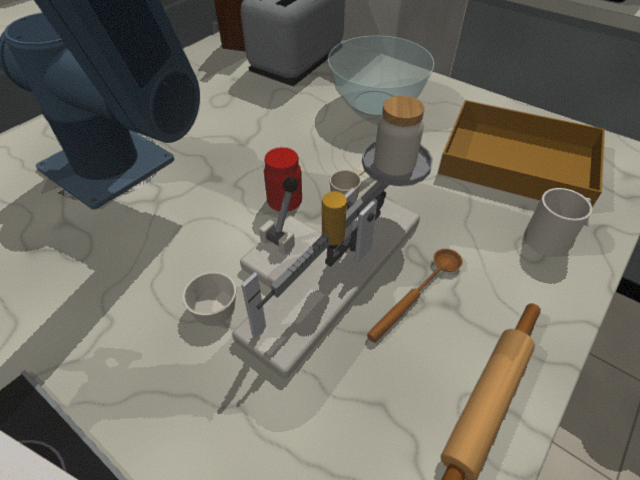

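View pics/side0.png

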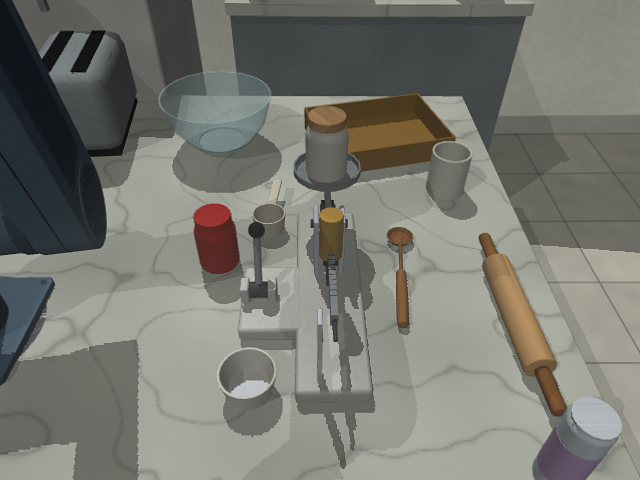

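Scene view: knob ~(290,184), brass top ~(334,200), jar lid ~(403,105). Side view: knob ~(256,230), brass top ~(331,215), jar lid ~(327,118), red decoy jar at (217,238), ramekin at (247,375), cup at (269,220).

```bash
cat > h.py <<'E'
from station import env
import cv2,numpy as np
from scipy.spatial.transform import Rotation as R
def cam(n,s=None):
    c=env.get_calibration(n); K=np.array([[c['fx'],0,c['cx']],[0,c['fy'],c['cy']],[0,0,1]])
    if n=="wrist":
        T=c['T_tool_cam']; Rt=R.from_rotvec(s['eef_rot']).as_matrix()
        return K,c['dist'],Rt@T[:3,3]+s['tcp_pos'],Rt@T[:3,:3]
    return K,c['dist'],c['eye'],R.from_rotvec(c['orientation']).as_matrix()
def ray(n,px,s=None):
    K,D,e,M=cam(n,s); p=cv2.undistortPoints(np.array([[px]],float),K,D)[0,0]
    d=M@[p[0],p[1],1]; return e,d/np.linalg.norm(d)
def onz(n,px,z,s=None):
    e,d=ray(n,px,s); return e+d*(z-e[2])/d[2]
def tri(*obs):
    A=0;b=0
    for n,px,s in obs:
        e,d=ray(n,px,s); P=np.eye(3)-np.outer(d,d); A=A+P; b=b+P@e
    return np.linalg.solve(A,b)
def proj(n,X,s=None):
    K,D,e,M=cam(n,s); return cv2.projectPoints(np.atleast_2d((np.array(X)-e)@M),np.zeros(3),np.zeros(3),K,D)[0][:,0]
def cloud(n,d,s=None):
    K,D,e,M=cam(n,s); v,u=np.mgrid[:480,:640]
    p=cv2.undistortPoints(np.stack([u,v],-1).reshape(-1,1,2).astype(float),K,D).reshape(480,640,2)
    return np.concatenate([p*d[...,None],d[...,None]],-1)@M.T+e
def brass(im):
    h=cv2.cvtColor(im,cv2.COLOR_RGB2HSV); return cv2.inRange(h,(15,140,60),(32,255,255))>0
E
python3 - <<'E'
from h import *
r=lambda x:np.round(x,1)
for nm,a,b in(("knob",(290,184),(256,230)),("jarlid",(403,105),(327,118)),("poisetop",(334,200),(331,215))):
    print(nm,r(tri(("scene",a,None),("side",b,None))))
for n in("scene","side"):
    im=cv2.imread(f"pics/{n}0.png")[:,:,::-1]; P=cloud(n,np.load(f"pics/{n}0.npy"))
    h=cv2.cvtColor(im.copy(),cv2.COLOR_RGB2HSV)
    m=brass(im.copy()); k,l,st,c=cv2.connectedComponentsWithStats(m.astype(np.uint8))
    for i in range(1,k):
        if st[i,4]>100 : q=P[l==i]; print(n,"brass",st[i],r(np.median(q,0)),r(q.min(0)),r(q.max(0)))
    # knob dark
    u,v=((290,184) if n=="scene" else (256,230)); print("knob surf",r(P[v,u]))
    q=P.reshape(-1,3)
    # base top plane z 22..34
    mm=(abs(q[:,2]-28)<4)&(q[:,0]>250)&(q[:,0]<750)&(q[:,1]<0)&(q[:,1]>-600); 
    print("base n",mm.sum(),cv2.minAreaRect(q[mm][:,:2].astype(np.float32)))
    mm=(abs(q[:,2]-255)<4)&(np.hypot(q[:,0]-550,q[:,1]+50)<200); print("jar top",mm.sum(),r(np.median(q[mm],0)),r(q[mm].min(0)),r(q[mm].max(0)))
E
```

```text
knob [459.1  82.5 134.1]
jarlid [571.4 225.2 252.8]
poisetop [574.7  47.7 192.4]
scene brass [  439   101   166   104 11109] [702.4 589.7   8.1] [ 5.325e+02 -3.376e+02  4.000e-01] [871.9 702.6 641.9]
scene brass [ 322  192   25   53 1045] [584.3  36.  178.5] [ 469.4 -337.6   28.5] [847.3 213.3 641.9]
scene brass [474 391  31  23 140] [876.  -12.6  46.9] [ 847.3 -337.6   40.6] [893.2  11.1 641.9]
scene brass [ 442  405   50   75 1034] [877.  -80.6  43.3] [ 847.3 -337.6   12.3] [902.1 -25.7 641.9]
scene brass [481 408  26  36 241] [891.7 -31.3  44.2] [872.6 -59.1  32.8] [900.5   3.2  50.8]
knob surf [466.   75.3 144.1]
base n 5874 ((526.1806030273438, -77.35287475585938), (213.11825561523438, 155.09266662597656), 0.2791910171508789)
  return _methods._mean(a, axis=axis, dtype=dtype,
  ret = um.true_divide(
Traceback (most recent call last):
ValueError: zero-size array to reduction operation minimum which has no identity
```

Heights check out (knob 134, jar lid 253, brass top 192); scale +y ≈ world +y. I'll turn the jaws along world y and hover above the knob.

>>> carry_out(rows=[0,0,7.4,0,0,0,0.06,0,0,7.4,0,0,0,0.06,0,0,7.4,0,0,0,0.06,0,0,0,-0.045,-0.019,0,0.06,0,0,0,-0.045,-0.019,0,0.06])

```text
time: 0.6
tcp_pos: [245.3, -418.8, 255.3]
eef_rot: [-2.217, 2.224, 0.002]
contact_force: [0.6, -0.0, -0.3]
opening: 60.2
```

```bash
python3 - <<'E'
from h import *
r=lambda x:np.round(x,1)
s=env.observe(); print(s['time'],s['tcp_pos'],r(R.from_rotvec(s['eef_rot']).as_matrix()*100), s['opening'])
for n in("scene","side"):
    im=cv2.imread(f"pics/{n}0.png")[:,:,::-1].copy(); d=np.load(f"pics/{n}0.npy"); P=cloud(n,d)
    h=cv2.cvtColor(im,cv2.COLOR_RGB2HSV); q=P.reshape(-1,3); ok=(d>0).ravel()
    red=((cv2.inRange(h,(0,180,60),(6,255,255))|cv2.inRange(h,(172,180,60),(180,255,255)))>0).ravel()&ok
    print(n,"red",red.sum(),r(np.percentile(q[red],[2,50,98],axis=0)))
    for nm,c,z,rad in(("jar",(571,225),253,70),("poise",(574,47),193,40)):
        m=ok&(abs(q[:,2]-z)<5)&(np.hypot(q[:,0]-c[0],q[:,1]-c[1])<rad); 
        if m.sum(): print(nm,m.sum(),r(np.percentile(q[m],[3,50,97],axis=0)))
    m=ok&(abs(q[:,0]-578)<14)&(abs(q[:,2]-136)<8)&(q[:,1]<25)&(q[:,1]>-140)
    print("beamtop",m.sum(),r(np.percentile(q[m],[3,50,97],axis=0)))
    m=ok&(q[:,2]>12)&(q[:,2]<34)&(q[:,0]>380)&(q[:,0]<680)&(q[:,1]>-190)&(q[:,1]<-120)
    print("base",m.sum(),r(np.percentile(q[m],[1,50,99],axis=0)))
E
```

```text
0.6 [ 245.33125518 -418.78282727  255.28862923] [[  -0.3 -100.    -0. ]
 [-100.     0.3    0.2]
 [  -0.2    0.  -100. ]] 60.22174982777749
scene red 975 [[355.7 114.2  15.2]
 [389.1 137.7 109.6]
 [413.7 172.6 112.7]]
jar 897 [[546.3 194.9 249. ]
 [575.4 219.4 255.3]
 [601.8 251.3 256.7]]
poise 413 [[561.4  28.8 189. ]
 [578.3  42.9 195. ]
 [592.8  59.8 196.6]]
beamtop 694 [[ 572.1 -109.1  128.4]
 [ 578.6  -42.4  135.8]
 [ 582.3   21.3  137.8]]
base 1499 [[ 423.8 -152.8   12.3]
 [ 568.4 -133.7   27.4]
 [ 632.5 -120.3   32.8]]
side red 45 [[349.1 143.3 107.8]
 [381.3 171.7 109.6]
 [406.4 179.7 110.8]]
jar 731 [[544.6 194.2 248.9]
 [571.7 219.3 254.3]
 [599.  249.9 256.1]]
poise 377 [[559.2  28.5 188.8]
 [574.5  41.7 194.5]
 [590.3  60.6 196.3]]
beamtop 520 [[ 570.8 -113.6  128.4]
 [ 575.9  -45.7  135.9]
 [ 580.6   20.4  137.6]]
base 1809 [[ 422.6 -155.2   12.3]
 [ 566.2 -137.    26.9]
 [ 629.1 -120.3   33.1]]
```

>>> carry_out(rows=[0,0,0,-0.0455,-0.0195,0,0.06,0,0,0,-0.0455,-0.0195,0,0.06,0,0,0,-0.0455,-0.0195,0,0.06,0,0,0,-0.0455,-0.0195,0,0.06,0,0,0,-0.0455,-0.0195,0,0.06])

```text
time: 1.1
tcp_pos: [343.3, -190.0, 256.2]
eef_rot: [-2.22, 2.223, -0.0]
contact_force: [1.2, -0.2, 0.8]
opening: 59.9
```

>>> carry_out(rows=[0,0,0,-0.0455,-0.0195,0,0.06,0,0,0,-0.0455,-0.0195,0,0.06,0,0,0,-0.0455,-0.0195,0,0.06,0,0,0,-0.0455,-0.0195,0,0.06,0,0,0,-0.0455,-0.0195,0,0.06])

```text
time: 1.6
tcp_pos: [441.0, 37.6, 256.2]
eef_rot: [2.221, -2.222, 0.0]
contact_force: [1.2, -1.6, 0.2]
opening: 60.2
```

```bash
python3 - <<'E'
from h import *
r=lambda x:np.round(x,1)
s=env.observe(); im,d=env.grab_frame("wrist"); cv2.imwrite("pics/w1.png",im[:,:,::-1]); np.save("pics/w1.npy",d)
print(s['time'],r(s['tcp_pos']),proj("wrist",[[459,80,135],[576,44,195]],s))
P=cloud("wrist",d,s); g=im.max(2)
m=(d>0)&(g<60)&(abs(P[...,2]-138)<14)&(np.hypot(P[...,0]-459,P[...,1]-80)<40); print(m.sum())
if m.sum(): print(r(np.percentile(P[m],[2,50,98],axis=0)))
E
```

```text
1.6 [441.   37.6 256.2] [[254.53284996 211.07018466]
 [298.36815458  -5.3999396 ]]
694
[[451.2  72.5 136.4]
 [462.2  82.6 145. ]
 [469.9  92.7 148.3]]
```

View pics/w1.png

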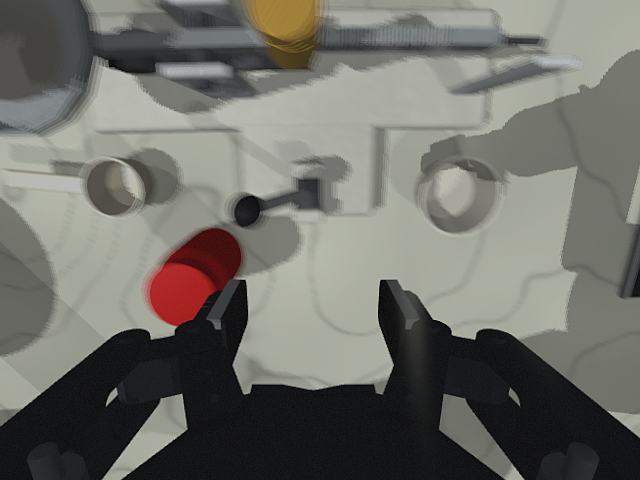

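Knob at pixel (247,211), giving (460.5, 82.5, 135). Align and lower so the jaws straddle the ball.

>>> carry_out(rows=[0,0,0,-0.045,-0.0195,0,0.06,0,0,0,0,0,0.03,0.06,0,0,0,0,0,0.04,0.06,0,0,0,0,0,0.04,0.06,0,0,0,0,0,0.016,0.06])

```text
time: 2.15
tcp_pos: [457.5, 80.7, 126.6]
eef_rot: [2.218, -2.218, -0.008]
contact_force: [-1.3, 0.6, -0.0]
opening: 60.4
```

```bash
python3 - <<'E'
from h import *
s=env.observe(); print(s['time'],s['tcp_pos'],s['contact_force'])
im,d=env.grab_frame("wrist"); a=im[:,:,::-1]
b,_=env.grab_frame("scene"); b=b[100:320,180:450,::-1]
b=cv2.resize(b,(589,480)); c=np.hstack([a,b]); cv2.imwrite("pics/w2.png",cv2.resize(c,(800,int(480*800/c.shape[1]))))
E
```

```text
2.15 [457.5206362   80.66904827 126.60112174] [-1.25034358  0.64244999 -0.04259471]
```

View pics/w2.png

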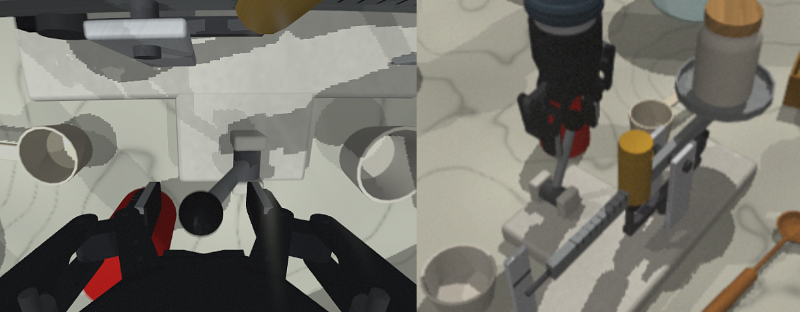

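Ball sits between the jaws, nothing touched. Swing it towards -y.

>>> carry_out(rows=[0,0,0,0.018,0,0,0.06,0,0,0,0.018,0,0,0.06,0,0,0,0.018,0,0,0.06,0,0,0,0.018,0,0,0.06,0,0,0,0.014,0,0,0.06])

```text
time: 2.75
tcp_pos: [461.2, -6.0, 131.8]
eef_rot: [-2.218, 2.221, -0.002]
contact_force: [0.5, 6.7, -2.7]
opening: 60.1
```

>>> carry_out(rows=[0,0,0,0.004,0,0,0.06,0,0,0,0.002,0,0,0.06])

```text
time: 2.95
tcp_pos: [460.8, -11.6, 131.2]
eef_rot: [-2.218, 2.222, -0.001]
contact_force: [0.4, 3.5, -0.7]
opening: 60.2
```

```bash
cat >> h.py <<'E'
r1=lambda x:np.round(x,1)
def look(tag=None):
    """lever lean (rad), beam tilt estimates, poise centre"""
    s=env.observe(); print("t",round(s['time'],2),"tcp",r1(s['tcp_pos']),"F",r1(s['contact_force']),"open",r1(s['opening']))
    out=[]
    for n in("scene","side"):
        im,d=env.grab_frame(n); P=cloud(n,d); q=P.reshape(-1,3); ok=(d>0).ravel()
        h=cv2.cvtColor(im,cv2.COLOR_RGB2HSV).reshape(-1,3)
        # jar lid top
        m=ok&(abs(q[:,2]-253)<22)&(np.hypot(q[:,0]-573,q[:,1]-222)<33)&(h[:,1]>100)&(h[:,0]<25)
        lid=q[m]; 
        if len(lid): print(n,"lid n",len(lid),"z95",r1(np.percentile(lid[:,2],95)),"med",r1(np.median(lid,0)))
        # beam body line, outer side
        m=ok&(abs(q[:,0]-578)<10)&(abs(q[:,2]-136)<32)&(q[:,1]<20)&(q[:,1]>-95)&(h[:,1]<60)
        b=q[m]
        if len(b)>60:
            ys=np.arange(-90,20,10); t=[(y+5,np.percentile(b[(b[:,1]>=y)&(b[:,1]<y+10),2],90)) for y in ys if ((b[:,1]>=y)&(b[:,1]<y+10)).sum()>8]
            t=np.array(t); k=np.polyfit(t[:,0],t[:,1],1); print(n,"beam slope tilt",round(-k[0],3),"n",len(t),"z at y=-35",r1(np.polyval(k,-35)))
        m=brass(im).ravel()&ok&(q[:,2]>165)&(q[:,2]<225)&(abs(q[:,0]-576)<30)&(q[:,1]<90)&(q[:,1]>-110)
        b=q[m]
        if len(b)>30:
            zt=np.percentile(b[:,2],97); tt=b[b[:,2]>zt-4]; pc=np.percentile(tt,[3,97],axis=0).mean(0); print(n,"poise top z",r1(zt),"centre",r1(pc),len(tt))
        out.append(im[:,:,::-1])
    if tag:
        cv2.imwrite(f"pics/{tag}.png",np.hstack([cv2.resize(out[0][60:360,140:500],(480,400)),cv2.resize(out[1][80:420,190:430],(282,400))]))
E
python3 - <<'E'
from h import *
look("l1")
E
```

```text
t 2.95 tcp [460.8 -11.6 131.2] F [ 0.4  3.5 -0.7] open 60.2
scene lid n 670 z95 244.1 med [577.1 222.8 241. ]
scene beam slope tilt 0.121 n 11 z at y=-35 154.3
scene poise top z 203.9 centre [577.   53.  202.5] 318
side lid n 548 z95 242.6 med [572.  221.2 239.3]
side beam slope tilt 0.123 n 11 z at y=-35 154.2
side poise top z 204.3 centre [574.7  51.7 202.4] 196
```

View pics/l1.png

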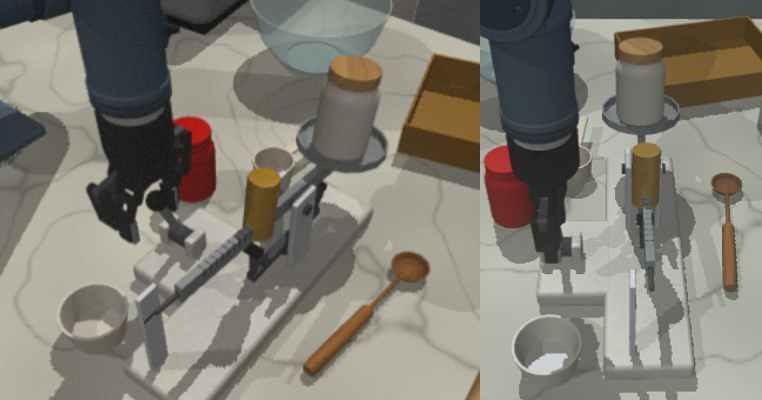

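Beam has tipped (0.12 rad, both views agree); the lever leans past upright. Press on gently to the stop.

>>> carry_out(rows=[0,0,0,0.003,0,0,0.06,0,0,0,0.002,0,0,0.06])

```text
time: 3.25
tcp_pos: [460.4, -16.1, 130.4]
eef_rot: [-2.221, 2.221, 0.0]
contact_force: [1.3, 4.5, -1.7]
opening: 59.9
```

>>> carry_out(rows=[0,0,0,0.002,0,0,0.06,0,0,0,0,0,0,0.06])

```text
time: 3.45
tcp_pos: [460.1, -17.6, 130.2]
eef_rot: [-2.219, 2.222, 0.003]
contact_force: [1.6, 7.5, 0.4]
opening: 60.1
```

>>> carry_out(rows=[0,0,0,0.002,0,0,0.06,0,0,0,0,0,0,0.06])

```text
time: 3.65
tcp_pos: [460.0, -18.1, 130.0]
eef_rot: [-2.217, 2.221, 0.006]
contact_force: [2.3, 13.1, 0.9]
opening: 60.2
```

Force rose to 13 N with no further motion: on the hard stop. Back off, lift, and go above the brass weight.

>>> carry_out(rows=[0,0,0,-0.013,0,0,0.06,0,0,0,0,0,-0.042,0.06,0,0,0,0,0,-0.042,0.06,0,0,0,0,0,-0.042,0.06,0,0,0,-0.019,-0.038,0,0.06])

```text
time: 4.15
tcp_pos: [499.0, 9.5, 263.4]
eef_rot: [-2.216, 2.222, -0.017]
contact_force: [1.8, -0.2, 0.5]
opening: 60.1
```

>>> carry_out(rows=[0,0,0,-0.019,-0.038,0,0.06,0,0,0,-0.019,-0.038,0,0.06,0,0,0,0,0,0,0.06])

```text
time: 4.45
tcp_pos: [577.7, 50.8, 255.2]
eef_rot: [-2.223, 2.22, -0.002]
contact_force: [-0.7, -0.8, -0.9]
opening: 60.4
```

```bash
python3 - <<'E'
from h import *
look("l2")
E
```

```text
t 4.45 tcp [577.7  50.8 255.2] F [-0.7 -0.8 -0.9] open 60.4
scene lid n 662 z95 244.2 med [576.7 222.8 240.9]
scene beam slope tilt 0.12 n 11 z at y=-35 154.3
scene poise top z 204.0 centre [578.4  52.7 202.4] 289
side lid n 115 z95 242.7 med [551.  219.5 239.6]
side beam slope tilt 0.118 n 11 z at y=-35 154.3
side poise top z 204.1 centre [567.3  50.4 202.4] 84
```

View pics/l2.png

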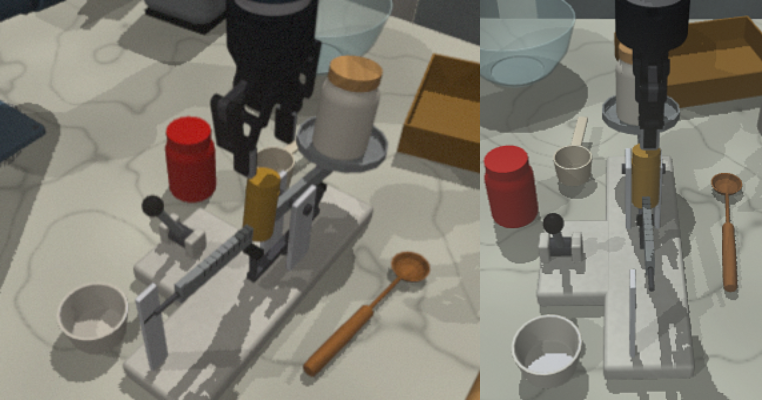

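Lever rests released, jaws straddle the weight from above. Lower and push outward to about 45 mm.

>>> carry_out(rows=[0,0,0,0,0,0.035,0.06,0,0,0,0,0,0.03,0.06,0,0,0,0,0,0,0.06])

```text
time: 4.85
tcp_pos: [570.4, 48.9, 187.5]
eef_rot: [2.215, -2.218, -0.01]
contact_force: [-0.5, 0.2, 0.1]
opening: 59.6
```

>>> carry_out(rows=[0,0,0,0.01,0,0,0.06,0,0,0,0.01,0,0,0.06,0,0,0,0.01,0,0,0.06,0,0,0,0.01,0,0,0.06,0,0,0,0.01,0,0,0.06])

```text
time: 5.35
tcp_pos: [574.8, -1.8, 192.1]
eef_rot: [-2.219, 2.222, -0.002]
contact_force: [0.5, 2.9, -1.3]
opening: 60.1
```

>>> carry_out(rows=[0,0,0,0.004,0,0,0.06,0,0,0,-0.008,0,0,0.06,0,0,0,0,0,0,0.06,0,0,0,0,0,0,0.06,0,0,0,0,0,0,0.06])

```text
time: 5.85
tcp_pos: [574.4, 3.7, 191.4]
eef_rot: [2.222, -2.221, 0.0]
contact_force: [0.1, 0.3, 0.1]
opening: 59.8
```

```bash
python3 - <<'E'
from h import *
look("l3")
E
```

```text
t 5.85 tcp [574.4   3.7 191.4] F [0.1 0.3 0.1] open 59.8
scene lid n 960 z95 254.6 med [577.3 216.7 253.1]
scene beam slope tilt 0.023 n 8 z at y=-35 139.6
scene poise top z 198.3 centre [580.8   3.  196.9] 289
side beam slope tilt 0.029 n 8 z at y=-35 139.6
```

Already near balance; let it settle and remeasure.

>>> carry_out(rows=[0,0,0,0,0,0,0.06,0,0,0,0,0,0,0.06,0,0,0,0,0,0,0.06,0,0,0,0,0,0,0.06,0,0,0,0,0,0,0.06])

```text
time: 6.45
tcp_pos: [574.3, 3.3, 191.3]
eef_rot: [-2.221, 2.222, 0.0]
contact_force: [0.6, 0.2, -0.3]
opening: 60.1
```

>>> carry_out(rows=[0,0,0,0,0,0,0.06,0,0,0,0,0,0,0.06,0,0,0,0,0,0,0.06,0,0,0,0,0,0,0.06,0,0,0,0,0,0,0.06])

```text
time: 6.95
tcp_pos: [574.3, 3.4, 191.3]
eef_rot: [-2.221, 2.222, -0.0]
contact_force: [-0.2, 0.2, -0.5]
opening: 59.8
```

```bash
python3 - <<'E'
from h import *
look("l4")
im=cv2.imread("pics/scene0.png"); 
P=cloud("scene",np.load("pics/scene0.npy")).reshape(-1,3); h=cv2.cvtColor(im,cv2.COLOR_BGR2HSV).reshape(-1,3)
for n in("scene","side"):
    q=cloud(n,np.load(f"pics/{n}0.npy")).reshape(-1,3); 
    m=(abs(q[:,0]-578)<10)&(abs(q[:,2]-136)<32)&(q[:,1]<20)&(q[:,1]>-95); b=q[m]
    t=np.array([(y+5,np.percentile(b[(b[:,1]>=y)&(b[:,1]<y+10),2],90)) for y in range(-90,20,10)]); print(n,"level ref",-np.polyfit(t[:,0],t[:,1],1)[0],np.polyval(np.polyfit(t[:,0],t[:,1],1),-35))
E
```

```text
t 6.95 tcp [574.3   3.4 191.3] F [-0.2  0.2 -0.5] open 59.8
scene lid n 963 z95 254.5 med [577.1 217.1 252.9]
scene beam slope tilt 0.025 n 8 z at y=-35 139.7
scene poise top z 198.4 centre [580.9   2.9 196.8] 293
side beam slope tilt 0.021 n 8 z at y=-35 139.8
scene level ref 0.0012451388463582019 137.01098791313285
side level ref 0.003956248482048886 137.02119360694562
```

View pics/l4.png

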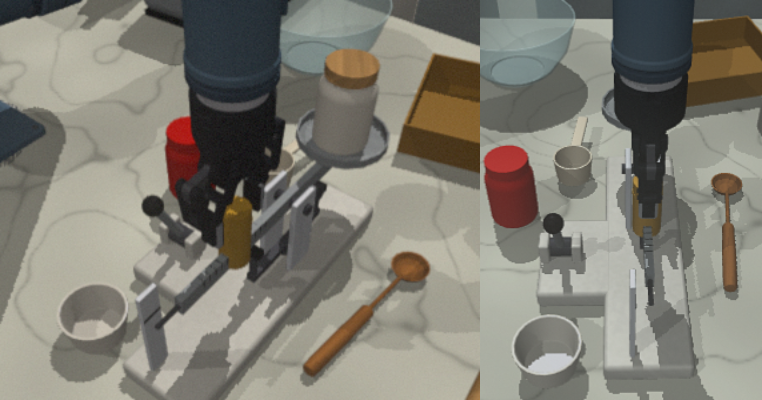

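Settled tilt ≈ +0.020; about 6.5 mm more outward is needed (pads were about 8 mm clear).

>>> carry_out(rows=[0,0,0,0.008,0,0,0.06,0,0,0,0.0035,0,0,0.06,0,0,0,0.003,0,0,0.06,0,0,0,0,0,0,0.06,0,0,0,-0.01,0,0,0.06])

```text
time: 7.55
tcp_pos: [574.5, -2.0, 191.4]
eef_rot: [2.219, -2.224, 0.001]
contact_force: [0.1, 0.9, 0.3]
opening: 60.0
```

>>> carry_out(rows=[0,0,0,0,0,0,0.06,0,0,0,0,0,0,0.06,0,0,0,0,0,0,0.06,0,0,0,0,0,0,0.06,0,0,0,0,0,0,0.06])

```text
time: 8.05
tcp_pos: [574.4, -1.2, 191.3]
eef_rot: [-2.221, 2.222, -0.0]
contact_force: [-0.5, 0.8, 0.0]
opening: 59.8
```

>>> carry_out(rows=[0,0,0,0,0,0,0.06,0,0,0,0,0,0,0.06,0,0,0,0,0,0,0.06,0,0,0,0,0,0,0.06,0,0,0,0,0,0,0.06])

```text
time: 8.55
tcp_pos: [574.3, -1.1, 191.3]
eef_rot: [-2.221, 2.222, 0.0]
contact_force: [0.3, -0.2, -0.1]
opening: 59.8
```

```bash
python3 - <<'E'
from h import *
look("l5")
E
```

```text
t 8.55 tcp [574.3  -1.1 191.3] F [ 0.3 -0.2 -0.1] open 59.8
scene lid n 993 z95 255.8 med [576.9 216.3 254.4]
scene beam slope tilt 0.018 n 8 z at y=-35 137.7
scene poise top z 197.3 centre [581.2  -2.5 195.7] 305
side beam slope tilt 0.006 n 7 z at y=-35 138.0
```

Tilt now ≈ 0.006 rad. Lift the hand clear and recheck with a free view.

>>> carry_out(rows=[0,0,0,0,0,-0.035,0.06,0,0,0,0,0,-0.035,0.06,0,0,0,0,0.038,0,0.06,0,0,0,0,0.038,0,0.06,0,0,0,0,0.038,0,0.06])

```text
time: 9.15
tcp_pos: [459.1, -1.0, 261.4]
eef_rot: [-2.221, 2.222, -0.001]
contact_force: [-0.2, -0.8, 0.8]
opening: 60.0
```

>>> carry_out(rows=[0,0,0,0,0,0,0.06,0,0,0,0,0,0,0.06,0,0,0,0,0,0,0.06,0,0,0,0,0,0,0.06,0,0,0,0,0,0,0.06])

```text
time: 9.65
tcp_pos: [461.1, -1.1, 261.1]
eef_rot: [2.221, -2.222, -0.0]
contact_force: [-0.5, -0.0, -0.0]
opening: 59.9
```

>>> carry_out(rows=[0,0,0,0,0,0,0.06,0,0,0,0,0,0,0.06,0,0,0,0,0,0,0.06,0,0,0,0,0,0,0.06,0,0,0,0,0,0,0.06])

```text
time: 10.15
tcp_pos: [460.3, -1.0, 261.3]
eef_rot: [-2.221, 2.222, -0.0]
contact_force: [0.2, -0.0, -0.3]
opening: 60.1
```

```bash
python3 - <<'E'
from h import *
look("l6")
s=env.observe(); im,d=env.grab_frame("wrist"); P=cloud("wrist",d,s)
m=(d>0)&(im.max(2)<60)&(abs(P[...,2]-138)<14)&(np.hypot(P[...,0]-459,P[...,1]+5)<40); print(m.sum())
if m.sum(): print("knob",r1(np.percentile(P[m],[2,50,98],axis=0)))
E
```

```text
t 10.15 tcp [460.3  -1.  261.3] F [ 0.2 -0.  -0.3] open 60.1
scene lid n 988 z95 255.8 med [577.2 216.5 254.5]
scene beam slope tilt 0.016 n 8 z at y=-35 137.8
scene poise top z 197.1 centre [577.6  -2.5 195.6] 393
side lid n 857 z95 255.1 med [571.6 214.2 253.3]
side beam slope tilt 0.006 n 7 z at y=-35 138.1
side poise top z 197.2 centre [575.2  -2.7 195.7] 310
845
knob [[450.3 -15.9 136. ]
 [461.6  -4.5 144.4]
 [470.7   5.9 148.3]]
```

View pics/l6.png

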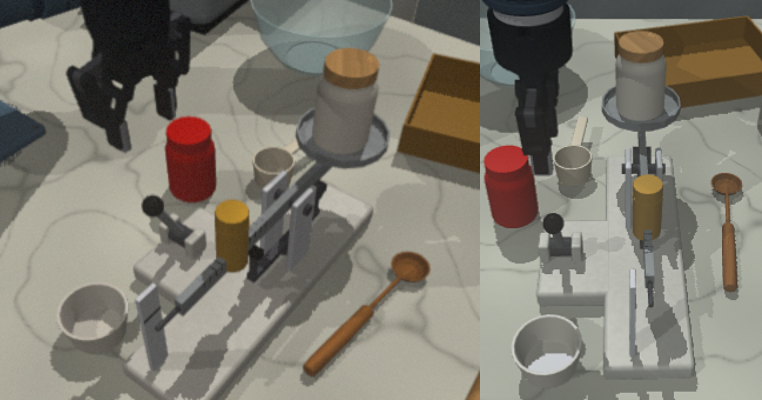

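Free beam rests at ≈0.008 rad, hand well away for >1 s; knob at (461,-5). Lower over the lever and swing it back.

>>> carry_out(rows=[0,0,0,0,0,0.04,0.06,0,0,0,0,0,0.04,0.06,0,0,0,0,0,0.04,0.06,0,0,0,0,0,0.011,0.06,0,0,0,0,0,0,0.06])

```text
time: 10.8
tcp_pos: [459.3, -0.8, 129.2]
eef_rot: [2.219, -2.221, -0.005]
contact_force: [-0.4, -0.4, 0.2]
opening: 60.2
```

>>> carry_out(rows=[0,0,0,-0.018,0,0,0.06,0,0,0,-0.018,0,0,0.06,0,0,0,-0.018,0,0,0.06,0,0,0,-0.018,0,0,0.06,0,0,0,-0.013,0,0,0.06])

```text
time: 11.3
tcp_pos: [462.6, 84.0, 132.9]
eef_rot: [-2.22, 2.219, -0.008]
contact_force: [1.5, -5.9, -2.2]
opening: 60.0
```

>>> carry_out(rows=[0,0,0,-0.003,0,0,0.06,0,0,0,-0.002,0,0,0.06,0,0,0,0,0,0,0.06])

```text
time: 11.6
tcp_pos: [461.4, 88.7, 131.2]
eef_rot: [-2.22, 2.221, -0.003]
contact_force: [1.4, -2.7, 2.7]
opening: 60.2
```

>>> carry_out(rows=[0,0,0,-0.002,0,0,0.06,0,0,0,0,0,0,0.06])

```text
time: 11.8
tcp_pos: [460.7, 90.7, 130.5]
eef_rot: [-2.22, 2.223, -0.001]
contact_force: [2.1, -3.6, 3.2]
opening: 59.9
```

>>> carry_out(rows=[0,0,0,-0.002,0,0,0.06,0,0,0,0,0,0,0.06])

```text
time: 12.0
tcp_pos: [460.2, 92.9, 130.1]
eef_rot: [2.22, -2.222, -0.001]
contact_force: [1.4, -3.0, 0.1]
opening: 60.2
```

>>> carry_out(rows=[0,0,0,-0.002,0,0,0.06,0,0,0,0,0,0,0.06])

```text
time: 12.2
tcp_pos: [459.9, 94.8, 129.9]
eef_rot: [2.22, -2.221, -0.001]
contact_force: [1.4, -4.8, 0.8]
opening: 60.0
```

>>> carry_out(rows=[0,0,0,-0.002,0,0,0.06,0,0,0,0,0,0,0.06])

```text
time: 12.4
tcp_pos: [459.9, 95.5, 129.9]
eef_rot: [2.219, -2.219, 0.002]
contact_force: [1.7, -11.6, -0.4]
opening: 59.9
```

On the arrested stop (force up to 11.6 N, no motion). Back off, lift, and check.

>>> carry_out(rows=[0,0,0,0.013,0,0,0.06,0,0,0,0,0,-0.042,0.06,0,0,0,0,0,-0.042,0.06,0,0,0,0,0,-0.042,0.06,0,0,0,0.04,0,0,0.06])

```text
time: 12.9
tcp_pos: [462.4, 46.9, 261.7]
eef_rot: [-2.22, 2.211, -0.007]
contact_force: [1.3, -1.0, 0.0]
opening: 60.0
```

>>> carry_out(rows=[0,0,0,0.005,0,0,0.06,0,0,0,0,0,0,0.06,0,0,0,0,0,0,0.06,0,0,0,0,0,0,0.06,0,0,0,0,0,0,0.06])

```text
time: 13.4
tcp_pos: [460.0, 39.7, 255.7]
eef_rot: [2.221, -2.221, -0.002]
contact_force: [0.6, 0.7, -0.6]
opening: 59.8
```

```bash
python3 - <<'E'
from h import *
look("l7")
s=env.observe(); im,d=env.grab_frame("wrist"); P=cloud("wrist",d,s)
m=(d>0)&(im.max(2)<60)&(abs(P[...,2]-138)<14)&(np.hypot(P[...,0]-459,P[...,1]-80)<40); print(m.sum())
if m.sum(): print("knob",r1(np.percentile(P[m],[2,50,98],axis=0)))
E
```

```text
t 13.4 tcp [460.   39.7 255.7] F [ 0.6  0.7 -0.6] open 59.8
scene lid n 1005 z95 256.6 med [577.1 215.5 255.3]
scene beam slope tilt 0.004 n 8 z at y=-35 136.7
scene poise top z 196.5 centre [577.5  -2.9 195.1] 385
side lid n 871 z95 256.1 med [571.7 214.  254. ]
side beam slope tilt 0.004 n 7 z at y=-35 136.9
side poise top z 196.5 centre [575.3  -2.8 194.9] 316
902
knob [[448.9  70.2 134.4]
 [460.7  80.4 144.2]
 [469.9  92.1 148.2]]
```

View pics/l7.png

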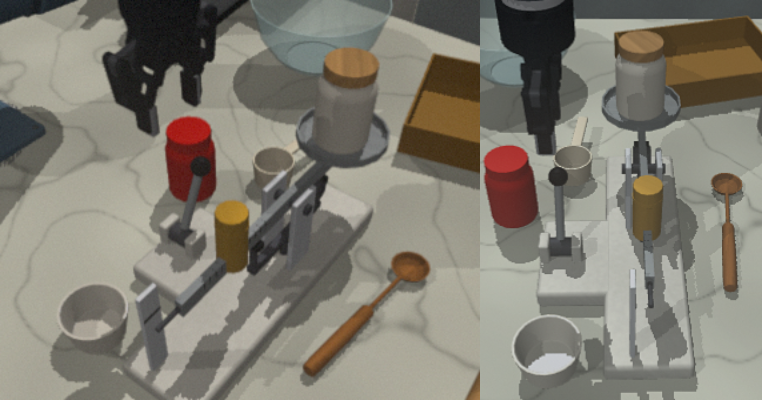

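```bash
python3 -c "
from h import *
print(env.hand_in())"
```

```text
the job is handed in; nothing more can be done
None
```

I weighed the jar and handed the job in at about 13.5 s of the 67 s allowed. `hand_in` reports no verdict, so the results below are from my own camera checks.

- **Release:** I swung the arrest lever over to its stop, and the freed beam tipped to about 0.12 rad.
- **Balance:** With the beam free, I pushed the brass weight outwards in two pushes to about 50 mm. The beam then settled at about 0.008 rad with the hand lifted away for over 1 s.
- **Spread in that reading:** The scene camera's slope fit read higher (0.016) than the side camera's (0.006) and the height readings (about 0.007). All are well inside the 0.035 limit.
- **Arrest:** I swung the lever back until it met its stop. The knob is within about 2 mm of its starting place.
- **Final check:** The locked beam is level (0.004 rad in both views, about the same as at the start). The weight stayed where it balanced. The last picture shows the jar upright on its pan.
- **Bystanders:** By eye in the pictures, the measuring cup, ramekin and spoon have not moved; I did not measure their positions. No check failed.

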